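# Pack the spice jars into the clip-lock box and shut it

## Task

Pack every spice jar with a green cap that stands on the worktop upright into the white storage box; the egg timer that was left in the box stays out, so take it out and stand it upright on the middle of the round cork mat. When all is loaded, lower the blue lid gently by hand until it is fully closed, without letting it slam, and then snap both orange clips down flat against the box. Do not disturb the shaker, pepper grinder and spoon rest.

Things in the scene. Friction and masses are not known exactly. Their poses are not given: they have to be found in the camera images.
- box: white open storage box standing fixed on the worktop, outside 190 (x) x 160 (y) x 75 mm high, walls 8 mm, floor 6 mm thick (inside 174 x 144 mm). Origin: centre of underside. Its +y side is the front, with the clips; the lid is hinged along the upper edge of its -y side. It never moves
- box_floor (a point): centre of the box's inner floor, 6 mm above the worktop; axes as the box
- lid (a joint): lid angle, rad: 0 = fully closed, grows as it opens (start 1.8 to 2.0, standing open; stop at 2.1). The blue lid is a shallow hood, 190 x 160 mm and 46 mm deep (closed, its top is 121 mm above the worktop and clears the jars by 6 mm); it weighs 0.2 kg; the hinge is stiff, so that it stays where it is left, and 2 to 4 N at the lug moves it
- lid_hinge (a point): middle of the lid's hinge line, at the top of the box's -y side, 75 mm above the worktop; the line runs along the box's x axis. Axes of the lid: closed, as the box's; opening turns about +x, so its y axis (from hinge to lug) swings upward
- lid_grip (a point): point to grip on the lug of the lid, 188 mm (lid y) and 25 mm (lid z) from the hinge line. The lug is a blue bar 14 mm wide (along x), 14 mm thick, standing 40 mm out from the middle of the lid's front wall; the point is 12 mm short of its end. Pinched across its width (along x) it can turn between the pads, so that a gripper pointing down can follow it through the whole swing
- clip_near (a joint): rad: 0 = snapped down flat against the box front, about 1.57 = sticking straight out from the lid (start 1.2 to 1.55). Orange flap, 26 mm wide, 40 mm long from its hinge line, 5 mm thick; stiff enough to stay where left, about 1 N at its tip moves it; no spring. The hinge line runs along the box's x axis. Clip at the end of the lid nearer the robot (box -x)
- clip_far (a joint): rad: 0 = snapped down flat against the box front, about 1.57 = sticking straight out from the lid (start 1.2 to 1.55). Orange flap, 26 mm wide, 40 mm long from its hinge line, 5 mm thick; stiff enough to stay where left, about 1 N at its tip moves it; no spring. The hinge line runs along the box's x axis. Clip at the end of the lid farther from the robot (box +x)
- clip_near_hinge (a point): middle of the near clip's hinge line, on the front wall of the lid: 48 mm to -x, 165 mm (lid y), 20 mm (lid z) from lid_hinge. Axes of the lid
- clip_far_hinge (a point): the same of the far clip, 48 mm to +x
- coaster: round cork mat fixed on the worktop, 100 mm across, 6 mm thick; origin: centre of underside
- egg_timer: cream wind-up egg timer, 60 mm tall: round foot 65 mm across up to 24 mm, above it the round dial, 59 mm across (25 to 60 mm, does not turn here); at first it stands in the box. Origin: centre of underside, z up. 0.11 kg nominal
- jar0: spice jar, clear glass with printed paper label and green cap, 46 mm across, 106 mm tall; cap (45 mm across) takes the top 21 mm. Origin: centre of underside, z up its axis. 0.11 kg nominal. May be absent
- jar1: spice jar, clear glass with printed paper label and green cap, 46 mm across, 106 mm tall; cap (45 mm across) takes the top 21 mm. Origin: centre of underside, z up its axis. 0.11 kg nominal. May be absent
- jar2: spice jar, clear glass with printed paper label and green cap, 46 mm across, 106 mm tall; cap (45 mm across) takes the top 21 mm. Origin: centre of underside, z up its axis. 0.11 kg nominal. May be absent
- jar3: spice jar, clear glass with printed paper label and green cap, 46 mm across, 106 mm tall; cap (45 mm across) takes the top 21 mm. Origin: centre of underside, z up its axis. 0.11 kg nominal. May be absent
- shaker: bystander: glass shaker with rounded grey top, 44 mm across, 90 mm tall; origin: centre of underside
- pepper_grinder: bystander: pepper grinder with steel head, 54 mm across, 136 mm tall; origin: centre of underside
- spoon_rest: bystander: white spoon rest, 181 x 87 x 31 mm; origin: centre of underside
Not all that is in view belongs to the job. What is shaped like the jar0 but pink or yellow is not meant.

How it is judged:
On the way, in this order (a step that is already met when the one before it is completed fails the run):
1. with the lid up, every spice jar stands upright in the box and the egg timer is out of it (x of jar0 in the frame of box between -0.075 and 0.075 m and y of jar0 in the frame of box between -0.06 and 0.06 m and z of each of jar0, jar1, jar2, jar3 in the frame of box below 0.016 m and angle between each of jar0, jar1, jar2, jar3's own z axis and vertical below 0.2 rad and x of jar1 in the frame of box between -0.075 and 0.075 m and y of jar1 in the frame of box between -0.06 and 0.06 m and x of jar2 in the frame of box between -0.075 and 0.075 m and y of jar2 in the frame of box between -0.06 and 0.06 m and x of jar3 in the frame of box between -0.075 and 0.075 m and y of jar3 in the frame of box between -0.06 and 0.06 m and value of joint lid above 0.6 rad and (x of egg_timer in the frame of box above 0.1 m or y of egg_timer in the frame of box above 0.1 m or z of egg_timer in the frame of box above 0.1 m or x of egg_timer in the frame of box below -0.1 m or y of egg_timer in the frame of box below -0.1 m)), for 0.2 s.
2. the lid is fully closed (value of joint lid below 0.05 rad), for 0.2 s.
At the end, for the whole second after the job is handed in: Every spice jar stands upright (within 0.2 rad) on the floor of the box, the lid is closed within 0.05 rad, both clips are down within 0.25 rad, and the egg timer stands upright and at rest on the cork mat, its centre within 30 mm of the cork mat's centre (x of jar0 in the frame of box between -0.075 and 0.075 m and y of jar0 in the frame of box between -0.06 and 0.06 m and z of each of jar0, jar1, jar2, jar3 in the frame of box below 0.016 m and angle between each of jar0, jar1, jar2, jar3's own z axis and vertical below 0.2 rad and x of jar1 in the frame of box between -0.075 and 0.075 m and y of jar1 in the frame of box between -0.06 and 0.06 m and x of jar2 in the frame of box between -0.075 and 0.075 m and y of jar2 in the frame of box between -0.06 and 0.06 m and x of jar3 in the frame of box between -0.075 and 0.075 m and y of jar3 in the frame of box between -0.06 and 0.06 m and value of joint lid below 0.05 rad and value of joint each of clip_near, clip_far below 0.25 rad and horizontal distance between egg_timer and coaster below 0.03 m and height (world z) of egg_timer between 0.003 and 0.012 m and angle between egg_timer's own z axis and vertical below 0.15 rad and linear speed of each of egg_timer, jar0, jar1, jar2, jar3 below 0.02 m/s); the robot touches nothing.
It fails at once if the lid slams (it closes faster than 2.5 rad/s) (velocity of joint lid below -2.5 rad/s).
It fails at once if the shaker is pushed more than 30 mm from its place (distance of shaker from where it was at the start of the episode above 0.03 m).
It fails at once if the pepper grinder is pushed more than 30 mm from its place (distance of pepper_grinder from where it was at the start of the episode above 0.03 m).
It fails at once if the spoon rest is pushed more than 30 mm from its place (distance of spoon_rest from where it was at the start of the episode above 0.03 m).
Of jar0, jar1, jar2, jar3 only 3 to 4 are there at a start; the rules pass over those that are not, and their reading is None.
At some moment in a run one of egg_timer may be knocked a few centimetres aside while the robot is not near it.
It also fails if it takes over 210 s, if anything falls off the work surface, if the arm or the gripper's body presses on something with over 40 N, if the wrist force passes 120 N, or if a joint passes its speed limit or range.

## Robot

A 6-joint arm with a two-finger parallel gripper is mounted at the origin on a cart in front of the work surface, level with it; the furniture and walls round the work are solid. World frame = base frame: x ahead of the robot, y to its left, z up, the work surface at z = 0. Lengths are in m, angles in rad, forces in N, time in s.
With the tool pointing down it reaches from about 0.325 to 0.9 m from the base axis. Payload 3.5 kg.
Tool frame: the origin (TCP) lies between the finger pads; the fingertips stand 11 mm ahead of it and the grasp point (between the pads) lies 8 mm behind it; z points along the fingers, y is the line along which they close (so a half turn about z gives the same grasp; the last joint's range is limited). The gripper opens to 85 mm and grips with 20 to 120 N. Pads are 22 mm wide; open, the fingers measure 114 mm over their backs; the gripper's body (76 mm by 85 mm) begins 54 mm behind the grasp point. The pads swing forward as they close: fully open they stand 13 mm farther back than shut.
Start: joints at [-1.245, 0.276, -0.026, 1.268, 0, 1.467], TCP at [0.26, -0.568, 0.242] pointing down, gripper open.
Joint ranges: [-3.12, 3.12], [-0.85, 1.88], [-1.08, 1.24], [-1.95, 2.15], [-1.57, 1.53], [-3.14, 3.14]. Speed limits (rad/s): [2.57, 2.57, 3.14, 3.14, 3.14, 3.14].

## Interface

Orientations are given as a rotation vector (axis times angle).
In Python, from rig import read_state, snapshot, hand_in gives the robot as it stands.
- The arm moves only by the tool step_arm, never from a script. Its argument "steps" is a list of rows, each a list of 2 entries, a list of its own where there are three numbers: the shift along the tool's x, y, z scaled (see below), then the turn about the tool's z scaled (see below). A call has 1 to 10 rows; each row is the pose to reach, as a shift and turn from the pose commanded when the call began, along the tool's axes at that moment; what a row does not reach only later rows make up. The controller multiplies each number of a shift by 0.2 m and each number of a turn by pi/2 rad. A row lasts 1/10 s, in which the tool goes at most 50 mm and 8.59 degrees, less where a joint would pass 70% of its speed; a pose out of reach is approached as far as the arm can. A call with a number of a shift or a turn outside -1 to 1 is refused whole. A call with a gripper value outside its range is refused whole. "claw" is the closure, from -1 (fully open) to 1 (shut), set as the call begins (left out, the last holds). The fingers move at their own pace and stop on an object; the grip force is fixed at half the most. Time passes only in rows, so rows that repeat a pose let the fingers close. It gives the time, the measured TCP pose, the force, the opening and the grip force at its end, in the units of the state.
- read_state(): the state, without advancing time (a new reading comes with each control period).
- snapshot(name): name is "scene" or "top" or "wrist"; returns a dict with "pixels" (384x512x3 uint8, red, green, blue), "range_z" (384x512 float32, m along the optical axis (not along the pixel's ray), 0 where there is no reading), "vfov" (degrees; the focal length in pixels is half the picture's height over the tangent of half this angle, whatever the lens; pixels are square), "cx", "cy" (the principal point, pixels), "R" (3x3) and "t" (3): a world point X has camera coordinates R X + t. Camera axes: x right, y down, z forward; pixel columns grow to the right and rows downward; lengths in m; the calibration is good to about 2 mm. A picture is of the moment at which its call begins.
- hand_in(): hands the job in; it is judged then, once.
The state is a dict: "time": time; "joint_positions": joint angles; "qd": joint speeds; "joint_efforts": joint torques, N m; "position": TCP position; "orientation": TCP orientation; "contact_force": force on the tool from outside, world axes, zero at the start; "wrist_torque": the same for the moment, N m; "grip_width": opening from 0.0 (shut) to 1.0 (fully open); "finger_force": force on a finger pad.
Only numpy, scipy, OpenCV 4.12 (cv2) and the standard library are available. Lean on these libraries where they do the work, as an engineer would, in place of code of your own. Each camera call takes 0.05 s, during which the arm holds its last target. There are 200 camera calls.

## Working session

There is one attempt and no reset: what is moved stays moved. The work goes in short steps, Python scripts to look and compute and a tool call to move; the robot and the scene stay as the last step left them, time stands still between calls to the robot, and variables do not carry over. Pictures are saved under pics/ and viewed, at most 14 in all, crops included, and the job is handed in when it is done.

Besides the shell and the picture viewer there is one more tool, called after "Request:" by a JSON object that holds its "op" and its "data", one argument or row to a line. step_arm: Moves the arm, as the interface text tells. Its arguments: {"type":"object","properties":{"steps":{"type":"array","items":{"type":"array"}},"claw":{"type":"number"}},"required":["steps"]}

```bash
mkdir -p pics; ls; cat > h.py <<'E'
import numpy as np,cv2
from rig import read_state,snapshot
def cloud(s):
    h,w=s['range_z'].shape;f=h/2/np.tan(np.radians(s['vfov'])/2)
    v,u=np.mgrid[:h,:w];z=s['range_z']
    c=np.stack([(u-s['cx'])/f*z,(v-s['cy'])/f*z,z],-1)
    P=(c-s['t'])@np.array(s['R']); P[z==0]=np.nan
    return P
def save(s,n): cv2.imwrite('pics/'+n+'.png',s['pixels'][...,::-1])
E
python3 - <<'E'
from h import *
st=read_state();print({k:np.round(v,3) for k,v in st.items()})
ims=[]
for n in('scene','top'):
    s=snapshot(n);save(s,n);np.save(n+'.npy',s,allow_pickle=True);print(n,s['vfov'],s['cx'],s['cy'],-np.array(s['R']).T@s['t'])
E
```

```text
pics
{'time': np.float64(0.0), 'joint_positions': array([-1.245,  0.277, -0.028,  1.268,  0.   ,  1.467]), 'qd': array([-0.002, -0.001, -0.001,  0.   , -0.001,  0.001]), 'joint_efforts': array([ 1.0000e-03, -4.4551e+01,  2.9520e+01,  1.6000e-02,  0.0000e+00,
       -0.0000e+00]), 'position': array([ 0.26 , -0.568,  0.241]), 'orientation': array([-3.067, -0.668,  0.   ]), 'contact_force': array([ 0.043, -0.191,  0.023]), 'wrist_torque': array([ 0.012, -0.036,  0.019]), 'finger_force': np.float64(0.0), 'grip_width': np.float64(1.0)}
scene 45.90888289381937 259.7667211073941 190.57559496891255 [0.05948703 0.90424083 0.67839678]
top 45.80020882281121 260.95168476114907 184.9878110788258 [ 0.36234627 -0.00681743  1.41794908]
```

View pics/scene.png

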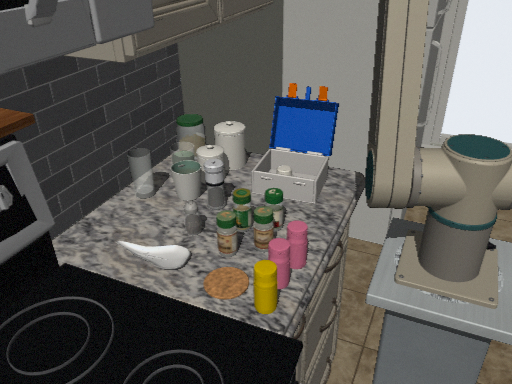

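View pics/top.png

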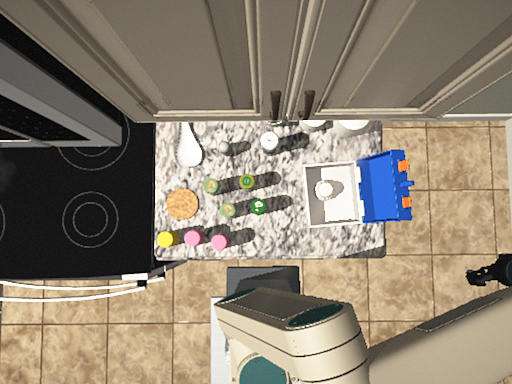

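The scene view shows four green-capped jars at about (227,232), (242,207), (263,227) and (274,208). Possible look-alikes are pink at (280,263) and (297,245), yellow at (265,287), and a big green-topped canister at (190,130). The cork mat is at (227,283) and the timer is in the box at (285,172). In the top view, the jars are at (211,186), (247,181), (228,210) and (258,206), the timer at (324,190), and the mat at (182,204).

```bash
cat > m.py <<'E'
from h import *
s=np.load('top.npy',allow_pickle=True).item();P=cloud(s)
hsv=cv2.cvtColor(s['pixels'],cv2.COLOR_RGB2HSV)
print('px',P[190,200],P[100,200])
# everything above table: components by height
def comp(mask,name):
    n,l,st,c=cv2.connectedComponentsWithStats(mask.astype(np.uint8))
    for i in range(1,n):
        if st[i,4]<12: continue
        Q=P[l==i];Q=Q[~np.isnan(Q[:,0])]
        if len(Q)==0: continue
        rgb=s['pixels'][l==i].mean(0).astype(int)
        print(name,c[i].round(),st[i,4],'min',Q.min(0).round(3),'max',Q.max(0).round(3),'mean',Q.mean(0).round(3),rgb)
reg=(P[...,0]>0.25)&(P[...,0]<0.95)&(np.abs(P[...,1])<0.6)
comp(reg&(P[...,2]>0.095)&(P[...,2]<0.2),'h95')
comp(reg&(P[...,2]>0.04)&(P[...,2]<0.095),'h40')
comp(reg&(P[...,2]>0.02)&(P[...,2]<0.04),'h20')
H=hsv[...,0];S=hsv[...,1];V=hsv[...,2]
comp((H>8)&(H<18)&(S>90)&(V>120)&(np.arange(512)<320)[None]&(np.arange(512)>150)[None],'cork')
c=s['pixels'][160:225,140:300];
cv2.imwrite('pics/crop.png',cv2.resize(s['pixels'][130:250,150:420][...,::-1],None,fx=2.9,fy=2.9,interpolation=cv2.INTER_CUBIC))
E
python3 m.py
```

```text
px [ 0.47916723  0.19123195 -0.00084571] [0.58337401 0.10154142 0.64373681]
h95 [313. 122.] 71 min [ 0.66  -0.186  0.095] max [ 0.676 -0.127  0.105] mean [ 0.67  -0.157  0.098] [254 254 250]
h95 [352. 124.] 270 min [ 0.639 -0.311  0.095] max [ 0.674 -0.224  0.138] mean [ 0.654 -0.264  0.127] [243 240 233]
h95 [269. 140.] 284 min [ 0.585 -0.051  0.095] max [0.637 0.001 0.141] mean [ 0.61  -0.025  0.132] [239 237 234]
h95 [385. 186.] 1057 min [ 0.373 -0.376  0.095] max [ 0.564 -0.293  0.2  ] mean [ 0.476 -0.354  0.128] [ 49 107 215]
h95 [246. 181.] 189 min [0.475 0.022 0.095] max [0.519 0.063 0.113] mean [0.497 0.043 0.105] [149 163  85]
h95 [210. 185.] 190 min [0.464 0.127 0.095] max [0.506 0.17  0.112] mean [0.485 0.148 0.105] [191 196 143]
h95 [257. 205.] 194 min [ 0.402 -0.012  0.096] max [0.446 0.032 0.112] mean [0.424 0.01  0.105] [108 160 103]
h95 [227. 209.] 189 min [0.392 0.078 0.096] max [0.435 0.119 0.111] mean [0.414 0.098 0.105] [191 196 142]
h95 [164. 239.] 202 min [0.31  0.257 0.096] max [0.353 0.3   0.113] mean [0.332 0.278 0.105] [250 239  99]
h95 [191. 237.] 198 min [
[... 4250 characters left out ...]
07]
cork [169. 327.] 99 min [-0.184  0.454 -0.95 ] max [-0.092  0.512 -0.917] mean [-0.138  0.479 -0.935] [172 143 107]
cork [196. 322.] 12 min [-0.123  0.315 -0.954] max [-0.112  0.368 -0.925] mean [-0.117  0.339 -0.941] [150 125  95]
cork [153. 327.] 36 min [-0.151  0.541 -0.947] max [-0.12   0.571 -0.914] mean [-0.136  0.557 -0.936] [174 145 108]
cork [208. 342.] 14 min [-0.229  0.273 -0.939] max [-0.197  0.29  -0.92 ] mean [-0.21   0.279 -0.933] [168 140 104]
cork [203. 364.] 14 min [-0.331  0.29  -0.952] max [-0.316  0.32  -0.921] mean [-0.323  0.305 -0.937] [173 145 110]
cork [179. 376.] 124 min [-0.415  0.379 -0.951] max [-0.317  0.462 -0.915] mean [-0.379  0.424 -0.935] [168 140 106]
```

View pics/crop.png

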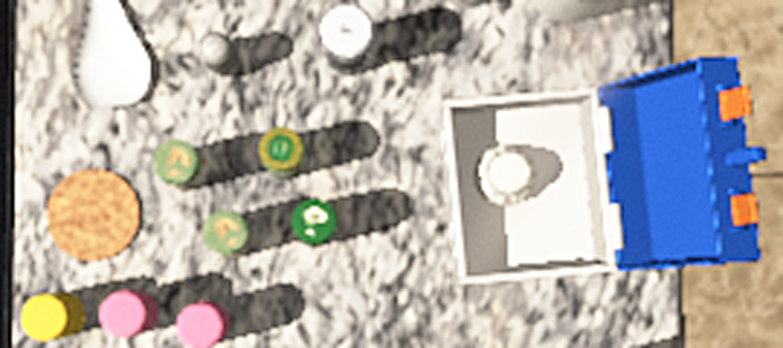

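```bash
python3 - <<'E'
from h import *
s=np.load('top.npy',allow_pickle=True).item();P=cloud(s)
px=s['pixels'].astype(int);white=(px[...,2]-px[...,0]<30)
m=white&(abs(P[...,2]-.075)<.006)&(P[...,0]>.33)&(P[...,0]<.6)&(P[...,1]<-.09)&(P[...,1]>-.32)
Q=P[m][:,:2]
# drop timer
print(len(Q),Q.min(0),Q.max(0),P[m][:,2].mean()); 
from scipy.optimize import minimize
def cost(p):
    a=p[2];d=Q-p[:2];x=d@[np.cos(a),np.sin(a)];y=d@[-np.sin(a),np.cos(a)]
    # rim centre line: rectangle half 91 x 76
    dx=abs(x)-.091;dy=abs(y)-.076
    sd=np.where((dx>0)|(dy>0),np.hypot(np.maximum(dx,0),np.maximum(dy,0)),-np.maximum(dx,dy))
    return np.minimum(sd,.012).mean()
best=min((minimize(cost,[.47+i,-.2+j,a],method='Nelder-Mead',options=dict(xatol=1e-5,fatol=1e-8)) for a in(-.2,-.1,0,.1,.2) for i in(-.01,.01) for j in(-.01,.01)),key=lambda r:r.fun)
print(best.x,best.fun,cv2.minAreaRect(Q.astype(np.float32)))
# timer: top dial
m=(P[...,2]>.045)&(P[...,2]<.075)&(np.hypot(P[...,0]-.473,P[...,1]+.19)<.04)
T=P[m];print('timer',len(T),T.min(0),T.max(0)); t=T[T[:,2]>.06];print(len(t),t.min(0),t.max(0),(t.min(0)+t.max(0))/2)
x,y=best.x[:2];a=best.x[2];d=(T.max(0)+T.min(0))[:2]/2-[x,y]
print('timer in box',d@[np.cos(a),np.sin(a)],d@[-np.sin(a),np.cos(a)])
b=P[(px[...,2]-px[...,0]>80)&(P[...,2]>.05)&(P[...,1]<-.2)]
print('blue',b.min(0),b.max(0))
H=cv2.cvtColor(s['pixels'],cv2.COLOR_RGB2HSV)
o=(H[...,0]<15)&(H[...,1]>150)&(np.arange(512)>380)
n,l,st,c=cv2.connectedComponentsWithStats(o.astype(np.uint8))
for i in range(1,n):
  if st[i,4]>15:
    R=np.array([[np.cos(a),np.sin(a)],[-np.sin(a),np.cos(a)]]);Z=P[l==i];Z=Z[~np.isnan(Z[:,0])];W=np.c_[(Z[:,:2]-[x,y])@R.T,Z[:,2]];print('clip box fr',st[i,4],W.min(0).round(3),W.max(0).round(3))
E
```

```text
671 [ 0.36023082 -0.30360941] [ 0.56055603 -0.12350619] 0.07424905658799225
[ 0.45997401 -0.21000257  0.07463899] 0.002948638074673232 ((0.46057286858558655, -0.21448281407356262), (0.18985706567764282, 0.17335562407970428), 4.381474018096924)
timer 188 [ 0.45244701 -0.21459534  0.04545079] [ 0.4953102  -0.16362076  0.07136248]
147 [ 0.45485147 -0.21281868  0.06004421] [ 0.49398038 -0.17072437  0.07136248] [ 0.47441592 -0.19177152  0.06570335]
timer in box 0.015423978724205742 0.019799478096882067
blue [ 0.37274218 -0.39962573  0.05307242] [ 0.56473024 -0.286201    0.25184536]
clip box fr 68 [ 0.034 -0.556 -0.942] [ 0.154 -0.162  0.259]
clip box fr 56 [-0.062 -0.184  0.204] [-0.037 -0.159  0.26 ]
```

```bash
cat >> h.py <<'E'
from scipy.spatial.transform import Rotation as Ro
A=.0746;BC=np.array([.460,-.210])
def b2w(x,y): c,s=np.cos(A),np.sin(A);return BC+[c*x-s*y,s*x+c*y]
def plan(*pts,yaw=A):
    st=read_state();R=Ro.from_rotvec(st['orientation']).as_matrix();p=np.array(st['position'])
    y=np.arctan2(R[1,1],R[0,1]);t=-(yaw-y)/(np.pi/2)
    print('t',round(float(st['time']),2),'p',p.round(4),'tilt',R[:,2].round(3),'F',np.round(st['contact_force'],1),'w',np.round(st['grip_width'],3),'ff',np.round(st['finger_force'],1),'turn',t.round(3))
    for q in pts: print(' ->',np.round(q,3),(R.T@(np.array(q)-p)/.2).round(3))
E
python3 -c "
from h import *
plan((.26,-.568,.4))
for p in [(-.042,-.026),(.042,-.026),(-.042,.036),(.042,.036)]: print(b2w(*p))"
```

```text
t 0.1 p [ 0.2596 -0.5678  0.2413] tilt [-0.001  0.002 -1.   ] F [-0.9 -0.1 -0.2] w 0.999 ff 0.0 turn -0.775
 -> [ 0.26  -0.568  0.4  ] [ 0.001  0.    -0.794]
[ 0.42005462 -0.23905798]
[ 0.50382099 -0.23279739]
[ 0.4154337  -0.17723042]
[ 0.49920008 -0.17096983]
```

Request:
{"op": "step_arm", "data": {
  "steps": [
    [[0,0,-0.25],0],
    [[0,0,-0.5],-0.1],
    [[0,0,-0.8],-0.2],
    [[0,0,-0.8],-0.774],
    [[0,0,-0.8],-0.774],
    [[0,0,-0.8],-0.774],
    [[0,0,-0.8],-0.774],
    [[0,0,-0.8],-0.774],
    [[0,0,-0.8],-0.774],
    [[0,0,-0.8],-0.774]
  ],
  "claw": -1
}}

```text
time: 1.1
position: [0.2598, -0.5682, 0.4016]
orientation: [-2.137, -2.302, -0.001]
contact_force: [-0.6, 0.5, -0.2]
grip_width: 0.999
finger_force: 0.0
```

```bash
python3 -c "
from h import *
plan((.474,-.192,.4),(.474,-.192,.15))"
```

```text
t 1.1 p [ 0.2598 -0.5682  0.4016] tilt [-0.     0.001 -1.   ] F [-0.6  0.5 -0.2] w 0.999 ff 0.0 turn -0.0
 -> [ 0.474 -0.192  0.4  ] [1.796 1.208 0.01 ]
 -> [ 0.474 -0.192  0.15 ] [1.795 1.208 1.26 ]
```

Request:
{"op": "step_arm", "data": {
  "steps": [
    [[0.2,0.13,0],0],
    [[0.4,0.26,0],0],
    [[0.6,0.4,0],0],
    [[0.8,0.53,0],0],
    [[0.95,0.64,0],0],
    [[0.95,0.64,0],0]
  ]
}}

```text
time: 1.7
position: [0.375, -0.3658, 0.4027]
orientation: [-2.135, -2.304, -0.002]
contact_force: [-0.6, -0.2, -0.0]
grip_width: 0.999
finger_force: 0.0
```

Request:
{"op": "step_arm", "data": {
  "steps": [
    [[0.2,0.13,0],0],
    [[0.4,0.26,0],0],
    [[0.6,0.4,0],0],
    [[0.8,0.53,0],0],
    [[0.845,0.568,0],0],
    [[0.845,0.568,0.2],0],
    [[0.845,0.568,0.4],0],
    [[0.845,0.568,0.6],0],
    [[0.845,0.568,0.8],0],
    [[0.845,0.568,0.8],0]
  ]
}}

```text
time: 2.7
position: [0.4695, -0.1911, 0.2358]
orientation: [-2.132, -2.289, 0.006]
contact_force: [-0.8, 0.9, 0.2]
grip_width: 0.998
finger_force: 0.0
```

```bash
python3 -c "
from h import *
s=snapshot('wrist');save(s,'w1');P=cloud(s)
m=(P[...,2]>.055)&(P[...,2]<.072)&(np.hypot(P[...,0]-.474,P[...,1]+.192)<.045)
T=P[m];print(len(T),(np.percentile(T,1,axis=0)+np.percentile(T,99,axis=0))/2,T.max(0),T.min(0))
plan((.474,-.192,.04))"
```

```text
1707 [ 0.47330407 -0.19294405  0.06172428] [ 0.49549423 -0.17179458  0.06796597] [ 0.4516999  -0.21464506  0.0550173 ]
t 2.75 p [ 0.4717 -0.1922  0.2394] tilt [-0.007  0.003 -1.   ] F [ 1.1 -0.2  0.7] w 1.001 ff 0.0 turn -0.002
 -> [ 0.474 -0.192  0.04 ] [-0.003  0.018  0.997]
```

View pics/w1.png

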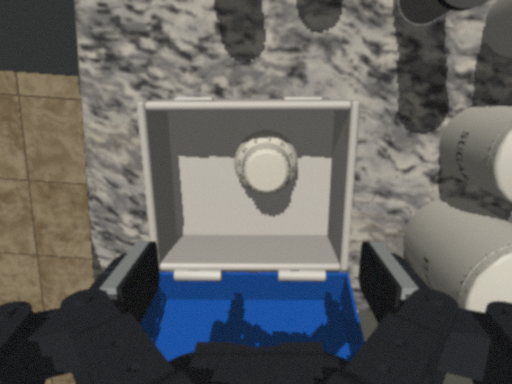

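The wrist view shows the box centred below and the timer upright at (267,165). I'll descend on it.

Request:
{"op": "step_arm", "data": {
  "steps": [
    [[0,0,0.2],0],
    [[0,0,0.4],0],
    [[0,0,0.55],0],
    [[0,0,0.7],0],
    [[0,0,0.8],0],
    [[0,0,0.9],0],
    [[0,0,0.97],0],
    [[0,0,1.0],0],
    [[0,0,1.0],0]
  ]
}}

```text
time: 3.65
position: [0.4758, -0.1939, 0.0435]
orientation: [2.138, 2.299, 0.001]
contact_force: [0.3, 0.4, 0.5]
grip_width: 1.005
finger_force: 0.0
```

Request:
{"op": "step_arm", "data": {
  "steps": [
    [[0,0,0],0],
    [[0,0,0],0],
    [[0,0,0],0],
    [[0,0,0],0],
    [[0,0,0],0],
    [[0,0,0],0],
    [[0,0,0],0],
    [[0,0,0],0]
  ],
  "claw": 1
}}

```text
time: 4.45
position: [0.4759, -0.1936, 0.0442]
orientation: [2.136, 2.299, 0.001]
contact_force: [-0.6, -0.3, 6.2]
grip_width: 0.677
finger_force: 64.4
```

Request:
{"op": "step_arm", "data": {
  "steps": [
    [[0,0,-0.05],0],
    [[0,0,-0.15],0],
    [[0,0,-0.3],0],
    [[0,0,-0.5],0],
    [[0,0,-0.7],0],
    [[0,0,-0.85],0],
    [[0,0,-0.85],0],
    [[0,0,-0.85],0]
  ]
}}

```text
time: 5.25
position: [0.4745, -0.1926, 0.2132]
orientation: [2.137, 2.301, 0.001]
contact_force: [-0.2, -0.0, -2.5]
grip_width: 0.675
finger_force: 64.2
```

```bash
python3 -c "
from h import *
plan((.437,.247,.21),(.437,.247,.044))"
```

```text
t 5.25 p [ 0.4745 -0.1926  0.2132] tilt [ 0.001 -0.001 -1.   ] F [-0.2 -0.  -2.5] w 0.675 ff 64.2 turn -0.0
 -> [0.437 0.247 0.21 ] [ 2.206 -0.025  0.014]
 -> [0.437 0.247 0.044] [ 2.207 -0.026  0.844]
```

Request:
{"op": "step_arm", "data": {
  "steps": [
    [[0.15,0,0],0],
    [[0.35,0,0],0],
    [[0.55,0,0],0],
    [[0.8,-0.01,0],0],
    [[1.0,-0.01,0],0],
    [[1.0,-0.01,0],0]
  ]
}}

```text
time: 5.85
position: [0.4544, 0.0109, 0.2099]
orientation: [-2.127, -2.304, 0.003]
contact_force: [0.6, 0.4, -1.8]
grip_width: 0.677
finger_force: 64.2
```

Request:
{"op": "step_arm", "data": {
  "steps": [
    [[0.2,0,0],0],
    [[0.4,0,0],0],
    [[0.6,0,0],0],
    [[0.8,-0.01,0],0],
    [[1.0,-0.01,0],0],
    [[1.0,-0.01,0],0]
  ]
}}

```text
time: 6.45
position: [0.4395, 0.2088, 0.2106]
orientation: [-2.131, -2.305, 0.003]
contact_force: [0.2, 0.0, -0.7]
grip_width: 0.675
finger_force: 64.2
```

Request:
{"op": "step_arm", "data": {
  "steps": [
    [[0.1,0,0],0],
    [[0.2,0,0.2],0],
    [[0.206,-0.006,0.4],0],
    [[0.206,-0.006,0.6],0],
    [[0.206,-0.006,0.6],0],
    [[0.206,-0.006,0.6],0]
  ]
}}

```text
time: 7.05
position: [0.4355, 0.2456, 0.0913]
orientation: [-2.138, -2.3, 0.006]
contact_force: [0.1, 0.3, -0.3]
grip_width: 0.672
finger_force: 64.7
```

```bash
python3 -c "
from h import *
plan((.437,.247,.046))"
```

```text
t 7.05 p [0.4355 0.2456 0.0913] tilt [-0.004 -0.002 -1.   ] F [ 0.1  0.3 -0.3] w 0.672 ff 64.7 turn -0.001
 -> [0.437 0.247 0.046] [0.007 0.009 0.227]
```

Request:
{"op": "step_arm", "data": {
  "steps": [
    [[0,0.005,0.1],0],
    [[0,0.005,0.17],0],
    [[0,0.005,0.21],0],
    [[0,0.005,0.225],0],
    [[0,0.005,0.23],0],
    [[0,0.005,0.23],0]
  ]
}}

```text
time: 7.65
position: [0.4385, 0.2473, 0.0473]
orientation: [2.138, 2.301, 0.003]
contact_force: [1.2, -0.1, -1.9]
grip_width: 0.674
finger_force: 64.7
```

Request:
{"op": "step_arm", "data": {
  "steps": [
    [[0,0,0],0],
    [[0,0,0],0],
    [[0,0,0],0],
    [[0,0,0],0],
    [[0,0,0],0],
    [[0,0,0],0],
    [[0,0,-0.1],0],
    [[0,0,-0.3],0],
    [[0,0,-0.5],0],
    [[0,0,-0.75],0]
  ],
  "claw": -1
}}

```text
time: 8.65
position: [0.4361, 0.2465, 0.1963]
orientation: [-2.137, -2.301, 0.005]
contact_force: [0.6, -0.4, -0.2]
grip_width: 1.001
finger_force: 0.0
```

```bash
python3 -c "
from h import *
plan((.414,.098,.21),(.414,.098,.082))
s=snapshot('top');P=cloud(s)
for x,y in[(.437,.247)]:
  T=P[(P[...,2]>.03)&(np.hypot(P[...,0]-x,P[...,1]-y)<.06)];print(len(T),(T.min(0)+T.max(0))/2,T.max(0))
"
```

```text
t 8.65 p [0.4361 0.2465 0.1963] tilt [-0.003 -0.001 -1.   ] F [ 0.6 -0.4 -0.2] w 1.001 ff 0.0 turn -0.001
 -> [0.414 0.098 0.21 ] [-0.732 -0.165 -0.067]
 -> [0.414 0.098 0.082] [-0.732 -0.163  0.573]
3677 [0.43699332 0.2450533  0.3402435 ] [0.49598049 0.29817173 0.65034608]
```

Request:
{"op": "step_arm", "data": {
  "steps": [
    [[-0.2,-0.05,0],0],
    [[-0.4,-0.1,0],0],
    [[-0.6,-0.15,0],0],
    [[-0.732,-0.165,0],0],
    [[-0.732,-0.165,0],0],
    [[-0.732,-0.164,0.2],0],
    [[-0.732,-0.164,0.35],0],
    [[-0.732,-0.164,0.5],0],
    [[-0.732,-0.164,0.57],0],
    [[-0.732,-0.164,0.57],0]
  ],
  "claw": -0.5
}}

```text
time: 9.7
position: [0.4133, 0.0991, 0.08]
orientation: [-2.135, -2.3, 0.006]
contact_force: [-0.5, 0.3, 0.7]
grip_width: 0.751
finger_force: 0.0
```

Request:
{"op": "step_arm", "data": {
  "steps": [
    [[0,0,0],0],
    [[0,0,0],0],
    [[0,0,0],0],
    [[0,0,0],0],
    [[0,0,0],0],
    [[0,0,0],0],
    [[0,0,0],0]
  ],
  "claw": 1
}}

```text
time: 10.4
position: [0.4167, 0.0988, 0.0832]
orientation: [2.137, 2.301, 0.003]
contact_force: [-0.2, 0.6, 4.3]
grip_width: 0.515
finger_force: 61.2
```

Request:
{"op": "step_arm", "data": {
  "steps": [
    [[0,0,-0.1],0],
    [[0,0,-0.3],0],
    [[0,0,-0.5],0],
    [[0,0,-0.7],0],
    [[0,0,-0.75],0],
    [[0,0,-0.75],0]
  ]
}}

```text
time: 11.0
position: [0.4169, 0.0987, 0.2338]
orientation: [2.136, 2.3, 0.004]
contact_force: [0.4, -0.3, -2.4]
grip_width: 0.514
finger_force: 61.3
```

```bash
python3 -c "
from h import *
q=b2w(-.042,-.026)
plan((*q,.23),(*q,.088))
s=snapshot('top');P=cloud(s)
for x,y in[(.437,.247)]:
  T=P[(P[...,2]>.03)&(P[...,2]<.08)&(np.hypot(P[...,0]-x,P[...,1]-y)<.06)];print(len(T),(T.min(0)+T.max(0))/2,T.max(0))
"
```

```text
t 11.0 p [0.4169 0.0987 0.2338] tilt [ 0.004  0.    -1.   ] F [ 0.4 -0.3 -2.4] w 0.514 ff 61.3 turn -0.001
 -> [ 0.42  -0.239  0.23 ] [-1.686 -0.109  0.019]
 -> [ 0.42  -0.239  0.088] [-1.686 -0.111  0.729]
73 [0.4373862  0.26684795 0.0509098 ] [0.46186832 0.27836992 0.07171161]
```

Request:
{"op": "step_arm", "data": {
  "steps": [
    [[-0.15,0,0],0],
    [[-0.35,0,0],0],
    [[-0.55,-0.05,0],0],
    [[-0.75,-0.05,0],0],
    [[-0.95,-0.05,0],0],
    [[-0.95,-0.05,0],0]
  ]
}}

```text
time: 11.65
position: [0.4186, -0.0949, 0.2296]
orientation: [-2.143, -2.293, 0.004]
contact_force: [0.1, 0.2, -0.9]
grip_width: 0.514
finger_force: 61.2
```

Request:
{"op": "step_arm", "data": {
  "steps": [
    [[-0.2,0,0],0],
    [[-0.4,0,0],0],
    [[-0.6,-0.05,0],0],
    [[-0.736,-0.06,0],0],
    [[-0.736,-0.06,0],0],
    [[-0.736,-0.06,0.2],0],
    [[-0.736,-0.06,0.4],0],
    [[-0.736,-0.06,0.5],0],
    [[-0.736,-0.06,0.5],0]
  ]
}}

```text
time: 12.55
position: [0.4145, -0.2348, 0.1271]
orientation: [-2.128, -2.294, 0.001]
contact_force: [-1.4, 1.6, -1.2]
grip_width: 0.514
finger_force: 61.3
```

```bash
python3 -c "
from h import *
q=b2w(-.042,-.026)
plan((*q,.09))
s=snapshot('top');P=cloud(s)
for x,y in[(.437,.247)]:
  T=P[(P[...,2]>.03)&(P[...,2]<.08)&(np.hypot(P[...,0]-x,P[...,1]-y)<.06)];print(len(T),(T.min(0)+T.max(0))/2,T.max(0))
"
```

```text
t 12.55 p [ 0.4145 -0.2348  0.1271] tilt [-0.009  0.008 -1.   ] F [-1.4  1.6 -1.2] w 0.514 ff 61.3 turn 0.0
 -> [ 0.42  -0.239  0.09 ] [-0.025  0.028  0.185]
319 [0.44038038 0.24771213 0.05277042] [0.47112658 0.27862169 0.07546634]
```

Request:
{"op": "step_arm", "data": {
  "steps": [
    [[-0.01,0.01,0.05],0],
    [[-0.01,0.01,0.1],0],
    [[-0.01,0.01,0.14],0],
    [[-0.01,0.01,0.16],0],
    [[-0.01,0.01,0.175],0],
    [[-0.01,0.01,0.185],0],
    [[-0.01,0.01,0.185],0]
  ]
}}

```text
time: 13.3
position: [0.4207, -0.2411, 0.0952]
orientation: [-2.138, -2.302, 0.0]
contact_force: [0.6, 0.1, -1.9]
grip_width: 0.512
finger_force: 61.3
```

```bash
python3 -c "
from h import *
q=b2w(-.042,-.026)
plan((*q,.089))
"
```

```text
t 13.3 p [ 0.4207 -0.2411  0.0952] tilt [-0.  0. -1.] F [ 0.6  0.1 -1.9] w 0.512 ff 61.3 turn -0.001
 -> [ 0.42  -0.239  0.089] [ 0.01  -0.002  0.031]
```

Lower the last 5 mm, release to about 60 mm, then rise.

Request:
{"op": "step_arm", "data": {
  "steps": [
    [[0.01,0,0.015],0],
    [[0.01,0,0.028],0],
    [[0.01,0,0.028],0],
    [[0.01,0,0.028],0]
  ]
}}

```text
time: 13.7
position: [0.4206, -0.239, 0.0897]
orientation: [-2.138, -2.302, 0.0]
contact_force: [-0.5, -0.6, -0.6]
grip_width: 0.511
finger_force: 61.3
```

Request:
{"op": "step_arm", "data": {
  "steps": [
    [[0,0,0],0],
    [[0,0,0],0],
    [[0,0,0],0],
    [[0,0,0],0],
    [[0,0,-0.1],0],
    [[0,0,-0.3],0],
    [[0,0,-0.5],0],
    [[0,0,-0.65],0],
    [[0,0,-0.65],0]
  ],
  "claw": -0.4
}}

```text
time: 14.6
position: [0.4236, -0.2413, 0.225]
orientation: [2.131, 2.294, 0.002]
contact_force: [0.0, -0.5, -1.5]
grip_width: 0.702
finger_force: 0.0
```

```bash
cat >> h.py <<'E'
def tops(s=None):
    s=s or snapshot('top');P=cloud(s)
    m=(P[...,2]>.096)&(P[...,2]<.122)&(P[...,0]>.3)&(P[...,0]<.57)&(P[...,1]>-.29)&(P[...,1]<.4)
    n,l,st,c=cv2.connectedComponentsWithStats(m.astype(np.uint8))
    c_,s_=np.cos(A),np.sin(A)
    for i in range(1,n):
        if st[i,4]<60: continue
        Q=P[l==i];k=(Q.min(0)+Q.max(0))/2;d=k[:2]-BC
        print('top',st[i,4],k.round(3),Q[:,2].mean().round(4),'box',np.round([c_*d[0]+s_*d[1],-s_*d[0]+c_*d[1]],3))
    T=P[(P[...,2]>.05)&(P[...,2]<.075)&(np.hypot(P[...,0]-.437,P[...,1]-.247)<.06)]
    if len(T): print('timer',len(T),((T.min(0)+T.max(0))/2).round(3))
E
python3 -c "
from h import *
plan((.424,.01,.22),(.424,.01,.082));tops()
"
```

```text
t 14.6 p [ 0.4236 -0.2413  0.225 ] tilt [ 0.008 -0.006 -1.   ] F [ 0.  -0.5 -1.5] w 0.702 ff 0.0 turn -0.0
 -> [0.424 0.01  0.22 ] [1.253 0.095 0.017]
 -> [0.424 0.01  0.082] [1.258 0.089 0.707]
top 189 [0.497 0.043 0.104] 0.1044 box [0.056 0.249]
top 190 [0.485 0.149 0.104] 0.105 box [0.052 0.356]
top 193 [0.424 0.01  0.104] 0.105 box [-0.02   0.222]
top 168 [ 0.418 -0.236  0.107] 0.1104 box [-0.044 -0.023]
top 201 [0.332 0.279 0.106] 0.105 box [-0.091  0.497]
top 202 [0.334 0.201 0.104] 0.105 box [-0.095  0.419]
top 195 [0.322 0.125 0.105] 0.1051 box [-0.113  0.344]
timer 184 [0.439 0.247 0.06 ]
```

Request:
{"op": "step_arm", "data": {
  "steps": [
    [[0.2,0,0],0],
    [[0.4,0.05,0],0],
    [[0.6,0.05,0],0],
    [[0.8,0.1,0],0],
    [[0.95,0.1,0],0],
    [[0.95,0.1,0],0],
    [[0.95,0.1,0],0]
  ],
  "claw": -0.5
}}

```text
time: 15.35
position: [0.4256, -0.0474, 0.2184]
orientation: [-2.135, -2.302, 0.002]
contact_force: [-0.2, -0.8, 0.0]
grip_width: 0.748
finger_force: 0.0
```

Request:
{"op": "step_arm", "data": {
  "steps": [
    [[0.2,0.01,0],0],
    [[0.295,0.01,0],0],
    [[0.295,0.01,0.2],0],
    [[0.295,0.01,0.4],0],
    [[0.295,0.01,0.4],0],
    [[0.295,0.01,0.4],0]
  ]
}}

```text
time: 15.95
position: [0.4234, 0.0102, 0.1392]
orientation: [-2.138, -2.299, 0.003]
contact_force: [0.2, -1.5, 0.8]
grip_width: 0.752
finger_force: 0.0
```

```bash
python3 -c "
from h import *
plan((.424,.01,.082))
"
```

```text
t 15.95 p [0.4234 0.0102 0.1392] tilt [-0.003  0.    -1.   ] F [ 0.2 -1.5  0.8] w 0.752 ff 0.0 turn -0.001
 -> [0.424 0.01  0.082] [-0.001  0.004  0.286]
```

Request:
{"op": "step_arm", "data": {
  "steps": [
    [[0,0,0.15],0],
    [[0,0,0.25],0],
    [[0,0,0.285],0],
    [[0,0,0.285],0]
  ]
}}

```text
time: 16.35
position: [0.4249, 0.0104, 0.0835]
orientation: [2.138, 2.301, 0.001]
contact_force: [-0.9, 0.5, -0.8]
grip_width: 0.754
finger_force: 0.0
```

Request:
{"op": "step_arm", "data": {
  "steps": [
    [[0,0,0],0],
    [[0,0,0],0],
    [[0,0,0],0],
    [[0,0,0],0],
    [[0,0,0],0],
    [[0,0,0],0]
  ],
  "claw": 1
}}

```text
time: 16.95
position: [0.4257, 0.0106, 0.0846]
orientation: [2.136, 2.3, 0.002]
contact_force: [-1.2, 0.9, 6.3]
grip_width: 0.51
finger_force: 59.9
```

Request:
{"op": "step_arm", "data": {
  "steps": [
    [[0,0,-0.1],0],
    [[0,0,-0.3],0],
    [[0,0,-0.5],0],
    [[0,0,-0.7],0],
    [[0,0,-0.75],0],
    [[0,0,-0.75],0],
    [[0,0,-0.75],0]
  ]
}}

```text
time: 17.65
position: [0.4235, 0.011, 0.2318]
orientation: [-2.137, -2.301, 0.001]
contact_force: [0.2, -0.2, -2.0]
grip_width: 0.507
finger_force: 60.5
```

```bash
python3 -c "
from h import *
q=b2w(.042,-.026)
plan((*q,.23),(*q,.09))
"
```

```text
t 17.65 p [0.4235 0.011  0.2318] tilt [-0.001  0.    -1.   ] F [ 0.2 -0.2 -2. ] w 0.507 ff 60.5 turn -0.0
 -> [ 0.504 -0.233  0.23 ] [-1.245  0.311  0.008]
 -> [ 0.504 -0.233  0.09 ] [-1.245  0.312  0.708]
```

Request:
{"op": "step_arm", "data": {
  "steps": [
    [[-0.15,0.05,0],0],
    [[-0.35,0.1,0],0],
    [[-0.55,0.2,0],0],
    [[-0.75,0.3,0],0],
    [[-0.95,0.312,0],0],
    [[-0.95,0.312,0],0],
    [[-0.95,0.312,0],0]
  ]
}}

```text
time: 18.35
position: [0.4989, -0.174, 0.23]
orientation: [-2.136, -2.296, 0.002]
contact_force: [-0.8, 0.2, -1.2]
grip_width: 0.512
finger_force: 60.6
```

Request:
{"op": "step_arm", "data": {
  "steps": [
    [[-0.15,0,0],0],
    [[-0.295,0,0],0],
    [[-0.295,0,0.1],0],
    [[-0.295,0,0.3],0],
    [[-0.295,0,0.5],0],
    [[-0.295,0,0.6],0],
    [[-0.295,0,0.65],0],
    [[-0.295,0,0.65],0]
  ]
}}

```text
time: 19.15
position: [0.5029, -0.2307, 0.1006]
orientation: [-2.133, -2.3, 0.001]
contact_force: [-0.2, -0.2, -1.4]
grip_width: 0.513
finger_force: 60.6
```

```bash
python3 -c "
from h import *
q=b2w(.042,-.026)
plan((*q,.091))
"
```

```text
t 19.15 p [ 0.5029 -0.2307  0.1006] tilt [-0.004  0.003 -1.   ] F [-0.2 -0.2 -1.4] w 0.513 ff 60.6 turn 0.0
 -> [ 0.504 -0.233  0.091] [-0.011  0.004  0.048]
```

Request:
{"op": "step_arm", "data": {
  "steps": [
    [[0,0,0.02],0],
    [[0,0,0.035],0],
    [[0,0,0.045],0],
    [[0,0,0.048],0],
    [[0,0,0.048],0]
  ]
}}

```text
time: 19.65
position: [0.505, -0.233, 0.0935]
orientation: [2.138, 2.301, 0.0]
contact_force: [0.5, -0.2, 0.1]
grip_width: 0.509
finger_force: 60.6
```

Request:
{"op": "step_arm", "data": {
  "steps": [
    [[0,0,0],0],
    [[0,0,0],0],
    [[0,0,0],0],
    [[0,0,0],0],
    [[0,0,-0.1],0],
    [[0,0,-0.3],0],
    [[0,0,-0.5],0],
    [[0,0,-0.65],0],
    [[0,0,-0.65],0],
    [[0,0,-0.65],0]
  ],
  "claw": -0.4
}}

```text
time: 20.65
position: [0.5053, -0.2331, 0.224]
orientation: [2.137, 2.3, 0.001]
contact_force: [-0.4, 0.5, -0.0]
grip_width: 0.699
finger_force: 0.0
```

```bash
python3 -c "
from h import *
plan((.497,.043,.22),(.497,.043,.082));tops()
"
```

```text
t 20.65 p [ 0.5053 -0.2331  0.224 ] tilt [ 0.002 -0.001 -1.   ] F [-0.4  0.5 -0. ] w 0.699 ff 0.0 turn -0.0
 -> [0.497 0.043 0.22 ] [1.38  0.061 0.018]
 -> [0.497 0.043 0.082] [1.381 0.059 0.708]
top 122 [ 0.504 -0.225  0.107] 0.1101 box [ 0.042 -0.019]
top 185 [0.497 0.043 0.105] 0.1046 box [0.056 0.249]
top 191 [0.485 0.149 0.105] 0.1051 box [0.052 0.357]
top 203 [0.332 0.279 0.105] 0.105 box [-0.091  0.497]
top 200 [0.334 0.201 0.105] 0.1054 box [-0.095  0.419]
top 194 [0.322 0.125 0.105] 0.1051 box [-0.113  0.344]
timer 180 [0.439 0.247 0.061]
```

Request:
{"op": "step_arm", "data": {
  "steps": [
    [[0.2,0,0],0],
    [[0.4,0.03,0],0],
    [[0.6,0.05,0],0],
    [[0.8,0.06,0],0],
    [[1.0,0.06,0],0],
    [[1.0,0.06,0],0],
    [[1.0,0.06,0],0]
  ],
  "claw": -0.5
}}

```text
time: 21.4
position: [0.5008, -0.0317, 0.2214]
orientation: [-2.134, -2.302, 0.003]
contact_force: [0.0, -0.4, -0.3]
grip_width: 0.751
finger_force: 0.0
```

Request:
{"op": "step_arm", "data": {
  "steps": [
    [[0.2,0,0],0],
    [[0.38,0,0],0],
    [[0.38,0,0.2],0],
    [[0.38,0,0.4],0],
    [[0.38,0,0.4],0],
    [[0.38,0,0.4],0]
  ]
}}

```text
time: 22.0
position: [0.4956, 0.0423, 0.1423]
orientation: [-2.138, -2.298, 0.003]
contact_force: [0.3, -0.3, 1.2]
grip_width: 0.754
finger_force: 0.0
```

```bash
python3 -c "
from h import *
plan((.497,.043,.082));tops()
"
```

```text
t 22.0 p [0.4956 0.0423 0.1423] tilt [-0.003 -0.    -1.   ] F [ 0.3 -0.3  1.2] w 0.754 ff 0.0 turn -0.002
 -> [0.497 0.043 0.082] [0.003 0.008 0.302]
top 201 [ 0.502 -0.233  0.107] 0.1104 box [ 0.041 -0.026]
top 137 [0.485 0.156 0.105] 0.105 box [0.052 0.363]
top 201 [ 0.418 -0.239  0.108] 0.1106 box [-0.044 -0.026]
top 202 [0.332 0.279 0.105] 0.1052 box [-0.091  0.497]
top 200 [0.334 0.201 0.104] 0.1051 box [-0.095  0.419]
timer 183 [0.439 0.248 0.061]
```

Request:
{"op": "step_arm", "data": {
  "steps": [
    [[0,0,0.15],0],
    [[0,0.004,0.25],0],
    [[0,0.004,0.3],0],
    [[0,0.004,0.3],0]
  ]
}}

```text
time: 22.45
position: [0.4975, 0.0429, 0.0835]
orientation: [2.139, 2.301, -0.0]
contact_force: [0.2, 0.2, 0.7]
grip_width: 0.751
finger_force: 0.0
```

Request:
{"op": "step_arm", "data": {
  "steps": [
    [[0,0,0],0],
    [[0,0,0],0],
    [[0,0,0],0],
    [[0,0,0],0],
    [[0,0,0],0],
    [[0,0,0],0]
  ],
  "claw": 1
}}

```text
time: 23.05
position: [0.4986, 0.0432, 0.085]
orientation: [2.136, 2.3, 0.003]
contact_force: [-2.0, -0.8, 6.9]
grip_width: 0.512
finger_force: 60.3
```

Request:
{"op": "step_arm", "data": {
  "steps": [
    [[0,0,-0.1],0],
    [[0,0,-0.3],0],
    [[0,0,-0.5],0],
    [[0,0,-0.7],0],
    [[0,0,-0.8],0],
    [[0,0,-0.8],0],
    [[0,0,-0.8],0]
  ]
}}

```text
time: 23.75
position: [0.4972, 0.0434, 0.2431]
orientation: [2.137, 2.302, 0.001]
contact_force: [-0.5, -0.5, -1.4]
grip_width: 0.511
finger_force: 60.6
```

```bash
python3 -c "
from h import *
q=b2w(.042,.036)
plan((*q,.24),(*q,.091))
"
```

```text
t 23.75 p [0.4972 0.0434 0.2431] tilt [ 0.001  0.    -1.   ] F [-0.5 -0.5 -1.4] w 0.511 ff 60.6 turn -0.0
 -> [ 0.499 -0.171  0.24 ] [-1.07  -0.069  0.016]
 -> [ 0.499 -0.171  0.091] [-1.07  -0.07   0.761]
```

Request:
{"op": "step_arm", "data": {
  "steps": [
    [[-0.15,0,0],0],
    [[-0.35,-0.03,0],0],
    [[-0.55,-0.05,0],0],
    [[-0.75,-0.07,0],0],
    [[-0.95,-0.07,0],0],
    [[-1.0,-0.07,0],0],
    [[-1.0,-0.07,0],0]
  ]
}}

```text
time: 24.45
position: [0.4968, -0.158, 0.2409]
orientation: [-2.139, -2.296, 0.002]
contact_force: [-0.2, -0.9, -2.1]
grip_width: 0.51
finger_force: 60.6
```

Request:
{"op": "step_arm", "data": {
  "steps": [
    [[-0.07,0,0],0],
    [[-0.07,0,0.1],0],
    [[-0.07,0,0.3],0],
    [[-0.07,0,0.5],0],
    [[-0.07,0,0.6],0],
    [[-0.07,0,0.7],0],
    [[-0.07,0,0.7],0],
    [[-0.07,0,0.7],0]
  ]
}}

```text
time: 25.25
position: [0.4987, -0.1703, 0.1029]
orientation: [-2.136, -2.302, 0.001]
contact_force: [-0.5, 0.2, -1.1]
grip_width: 0.509
finger_force: 60.7
```

```bash
python3 -c "
from h import *
q=b2w(.042,.036)
plan((*q,.092))
"
```

```text
t 25.25 p [ 0.4987 -0.1703  0.1029] tilt [-0.001  0.001 -1.   ] F [-0.5  0.2 -1.1] w 0.509 ff 60.7 turn 0.0
 -> [ 0.499 -0.171  0.092] [-0.003  0.002  0.055]
```

Request:
{"op": "step_arm", "data": {
  "steps": [
    [[0,0,0.02],0],
    [[0,0,0.04],0],
    [[0,0,0.05],0],
    [[0,0,0.055],0],
    [[0,0,0.055],0]
  ]
}}

```text
time: 25.75
position: [0.499, -0.1712, 0.0922]
orientation: [2.138, 2.302, 0.0]
contact_force: [0.9, 0.6, -1.6]
grip_width: 0.511
finger_force: 60.7
```

Request:
{"op": "step_arm", "data": {
  "steps": [
    [[0,0,0],0],
    [[0,0,0],0],
    [[0,0,0],0],
    [[0,0,0],0],
    [[0,0,-0.1],0],
    [[0,0,-0.3],0],
    [[0,0,-0.5],0],
    [[0,0,-0.65],0],
    [[0,0,-0.65],0],
    [[0,0,-0.65],0]
  ],
  "claw": -0.4
}}

```text
time: 26.75
position: [0.4996, -0.1713, 0.2229]
orientation: [2.137, 2.3, 0.001]
contact_force: [-0.7, 0.1, -0.6]
grip_width: 0.7
finger_force: 0.0
```

```bash
python3 -c "
from h import *
plan((.485,.149,.22),(.485,.149,.082))
"
```

```text
t 26.75 p [ 0.4996 -0.1713  0.2229] tilt [ 0.002 -0.001 -1.   ] F [-0.7  0.1 -0.6] w 0.7 ff 0.0 turn -0.0
 -> [0.485 0.149 0.22 ] [1.603 0.046 0.013]
 -> [0.485 0.149 0.082] [1.603 0.044 0.703]
```

Request:
{"op": "step_arm", "data": {
  "steps": [
    [[0.2,0,0],0],
    [[0.4,0.03,0],0],
    [[0.6,0.04,0],0],
    [[0.8,0.044,0],0],
    [[1.0,0.044,0],0],
    [[1.0,0.044,0],0],
    [[1.0,0.044,0],0]
  ],
  "claw": -0.5
}}

```text
time: 27.45
position: [0.4918, 0.0297, 0.2204]
orientation: [-2.134, -2.303, 0.004]
contact_force: [-0.0, -0.5, 0.1]
grip_width: 0.751
finger_force: 0.0
```

Request:
{"op": "step_arm", "data": {
  "steps": [
    [[0.2,0,0],0],
    [[0.4,0,0],0],
    [[0.6,0,0],0],
    [[0.6,0,0.2],0],
    [[0.6,0,0.4],0],
    [[0.6,0,0.4],0],
    [[0.6,0,0.4],0]
  ]
}}

```text
time: 28.15
position: [0.4835, 0.1474, 0.1413]
orientation: [-2.139, -2.299, 0.004]
contact_force: [1.1, -0.3, -0.2]
grip_width: 0.752
finger_force: 0.0
```

```bash
python3 -c "
from h import *
plan((.485,.149,.082));tops()
"
```

```text
t 28.15 p [0.4835 0.1474 0.1413] tilt [-0.003 -0.001 -1.   ] F [ 1.1 -0.3 -0.2] w 0.752 ff 0.0 turn -0.002
 -> [0.485 0.149 0.082] [0.007 0.009 0.297]
top 202 [ 0.503 -0.233  0.107] 0.1101 box [ 0.041 -0.026]
top 198 [ 0.497 -0.17   0.107] 0.1101 box [0.04  0.037]
top 203 [ 0.418 -0.239  0.107] 0.1101 box [-0.044 -0.026]
top 60 [0.323 0.113 0.105] 0.1052 box [-0.113  0.332]
```

Request:
{"op": "step_arm", "data": {
  "steps": [
    [[0.003,0.003,0.15],0],
    [[0.003,0.004,0.25],0],
    [[0.003,0.004,0.297],0],
    [[0.003,0.004,0.297],0]
  ]
}}

```text
time: 28.6
position: [0.4854, 0.1489, 0.0832]
orientation: [2.139, 2.301, 0.0]
contact_force: [-0.3, -0.2, 0.2]
grip_width: 0.749
finger_force: 0.0
```

Request:
{"op": "step_arm", "data": {
  "steps": [
    [[0,0,0],0],
    [[0,0,0],0],
    [[0,0,0],0],
    [[0,0,0],0],
    [[0,0,0],0],
    [[0,0,0],0]
  ],
  "claw": 1
}}

```text
time: 29.2
position: [0.4864, 0.1495, 0.0847]
orientation: [2.136, 2.3, 0.004]
contact_force: [-0.3, -0.1, 6.6]
grip_width: 0.514
finger_force: 60.2
```

Request:
{"op": "step_arm", "data": {
  "steps": [
    [[0,0,-0.1],0],
    [[0,0,-0.3],0],
    [[0,0,-0.5],0],
    [[0,0,-0.7],0],
    [[0,0,-0.8],0],
    [[0,0,-0.8],0],
    [[0,0,-0.8],0]
  ]
}}

```text
time: 29.9
position: [0.4849, 0.1494, 0.2427]
orientation: [2.138, 2.302, 0.001]
contact_force: [-0.3, -0.1, -2.2]
grip_width: 0.512
finger_force: 60.7
```

```bash
python3 -c "
from h import *
q=b2w(-.042,.036)
plan((*q,.24),(*q,.092))
"
```

```text
t 29.9 p [0.4849 0.1494 0.2427] tilt [ 0.001  0.    -1.   ] F [-0.3 -0.1 -2.2] w 0.512 ff 60.7 turn -0.0
 -> [ 0.415 -0.177  0.24 ] [-1.603 -0.467  0.013]
 -> [ 0.415 -0.177  0.092] [-1.603 -0.468  0.753]
```

Request:
{"op": "step_arm", "data": {
  "steps": [
    [[-0.15,-0.05,0],0],
    [[-0.35,-0.1,0],0],
    [[-0.5,-0.2,0],0],
    [[-0.7,-0.3,0],0],
    [[-0.9,-0.4,0],0],
    [[-0.95,-0.45,0],0],
    [[-0.95,-0.45,0],0]
  ]
}}

```text
time: 30.6
position: [0.4066, -0.0477, 0.2404]
orientation: [-2.139, -2.295, 0.004]
contact_force: [-0.5, 0.9, -1.2]
grip_width: 0.515
finger_force: 60.8
```

Request:
{"op": "step_arm", "data": {
  "steps": [
    [[-0.2,0,0],0],
    [[-0.4,0,0],0],
    [[-0.6,-0.018,0],0],
    [[-0.653,-0.018,0],0],
    [[-0.653,-0.018,0.2],0],
    [[-0.653,-0.018,0.4],0],
    [[-0.653,-0.018,0.6],0],
    [[-0.653,-0.018,0.7],0],
    [[-0.653,-0.018,0.7],0],
    [[-0.653,-0.018,0.7],0]
  ]
}}

```text
time: 31.6
position: [0.4151, -0.1762, 0.1022]
orientation: [-2.135, -2.302, -0.0]
contact_force: [-0.2, 0.4, -0.6]
grip_width: 0.51
finger_force: 61.0
```

```bash
python3 -c "
from h import *
q=b2w(-.042,.036)
plan((*q,.092))
"
```

```text
t 31.6 p [ 0.4151 -0.1762  0.1022] tilt [-0.001  0.001 -1.   ] F [-0.2  0.4 -0.6] w 0.51 ff 61.0 turn 0.0
 -> [ 0.415 -0.177  0.092] [-0.006  0.001  0.051]
```

Request:
{"op": "step_arm", "data": {
  "steps": [
    [[0,0,0.02],0],
    [[0,0,0.04],0],
    [[0,0,0.05],0],
    [[0,0,0.051],0],
    [[0,0,0.051],0]
  ]
}}

```text
time: 32.1
position: [0.4154, -0.1774, 0.0928]
orientation: [2.138, 2.301, 0.0]
contact_force: [-0.3, -0.3, -1.9]
grip_width: 0.511
finger_force: 61.0
```

Request:
{"op": "step_arm", "data": {
  "steps": [
    [[0,0,0],0],
    [[0,0,0],0],
    [[0,0,0],0],
    [[0,0,0],0],
    [[0,0,-0.1],0],
    [[0,0,-0.3],0],
    [[0,0,-0.5],0],
    [[0,0,-0.75],0],
    [[0,0,-1.0],0],
    [[0,0,-1.0],0]
  ],
  "claw": -0.4
}}

```text
time: 33.1
position: [0.4192, -0.1797, 0.3005]
orientation: [2.128, 2.291, 0.005]
contact_force: [0.1, -1.4, -0.1]
grip_width: 0.698
finger_force: 0.0
```

Request:
{"op": "step_arm", "data": {
  "steps": [
    [[0.2,0,-0.2],0],
    [[0.4,0,-0.3],0],
    [[0.6,0,-0.3],0],
    [[0.6,0,-0.3],0],
    [[0.6,0,-0.3],0]
  ],
  "claw": 0.3
}}

```text
time: 33.6
position: [0.4063, -0.057, 0.3523]
orientation: [2.135, 2.304, -0.0]
contact_force: [1.0, 0.4, -0.6]
grip_width: 0.353
finger_force: 0.0
```

```bash
cat > lid.py <<'E'
from h import *
for n in('top','scene','wrist'):
    s=snapshot(n);P=cloud(s);px=s['pixels'].astype(int)
    if n=='top': tops(s);save(s,'top2')
    c_,s_=np.cos(A),np.sin(A);d=P[...,:2]-BC
    B=np.stack([c_*d[...,0]+s_*d[...,1],-s_*d[...,0]+c_*d[...,1],P[...,2]],-1)
    blue=(px[...,2]-px[...,0]>60)&(np.abs(B[...,0])<.12)&(B[...,1]>-.35)&(B[...,1]<.3)&(B[...,2]>.05)&(B[...,2]<.35)
    ora=(px[...,0]-px[...,2]>120)&(px[...,1]<170)&(np.abs(B[...,0])<.12)&(B[...,1]>-.35)&(B[...,1]<.3)&(B[...,2]>.05)&(B[...,2]<.4)
    lug=blue&(np.abs(B[...,0])<.02)
    W=B[lug];print(n,'blue',blue.sum(),'lugcol',lug.sum())
    if len(W):
        r=np.hypot(W[:,1]+.08,W[:,2]-.075);k=r>.172
        print(' lug',k.sum(),W[k].min(0).round(3) if k.any() else '',W[k].max(0).round(3) if k.any() else '',W[k].mean(0).round(4) if k.any() else '')
        # angle of lug centre minus nominal
        if k.any():
            m=(W[k].min(0)+W[k].max(0))/2;print(' ang~',np.arctan2(m[2]-.075,m[1]+.08)-np.arctan2(25,188))
    for sg in(-1,1):
        o=B[ora&(B[...,0]*sg>.02)]
        if len(o): print(' clip',sg,len(o),o.min(0).round(3),o.max(0).round(3))
E
python3 lid.py; python3 -c "
from h import *
plan()"
```

```text
top 200 [ 0.502 -0.233  0.108] 0.1106 box [ 0.04  -0.026]
top 207 [ 0.418 -0.239  0.107] 0.1102 box [-0.044 -0.026]
top 201 [0.332 0.279 0.105] 0.1048 box [-0.091  0.497]
top 203 [0.334 0.2   0.104] 0.1048 box [-0.095  0.419]
top 192 [0.322 0.124 0.105] 0.1051 box [-0.113  0.344]
timer 181 [0.439 0.248 0.061]
top blue 2812 lugcol 674
 lug 48 [-0.007 -0.185  0.226] [ 0.006 -0.163  0.252] [-0.0009 -0.1717  0.2411]
 ang~ 1.9586451404841716
 clip -1 22 [-0.06  -0.163  0.217] [-0.041 -0.158  0.239]
 clip 1 1 [ 0.036 -0.162  0.224] [ 0.036 -0.162  0.224]
scene blue 2552 lugcol 427
 lug 17 [-0.004 -0.175  0.227] [ 0.004 -0.159  0.247] [ 0.0007 -0.1687  0.238 ]
 ang~ 1.9323872208436788
 clip -1 27 [-0.058 -0.165  0.217] [-0.038 -0.154  0.234]
wrist blue 1702 lugcol 508
 lug 0   
t 33.75 p [ 0.4063 -0.0584  0.3518] tilt [-0.001  0.    -1.   ] F [ 0.2  0.  -0.3] w 0.35 ff 0.0 turn -0.001
```

View pics/top2.png

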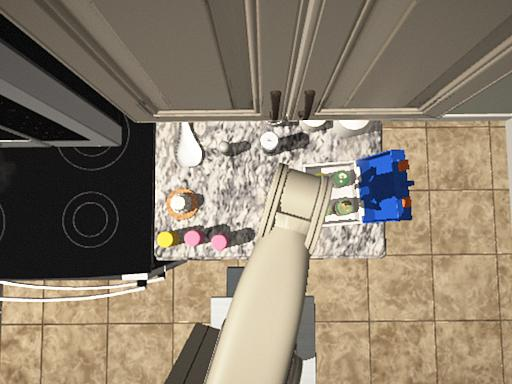

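Two back jars sit in the box at (343,178) and (344,205), and the timer is on the mat at (181,203). The hand hides the front pair, so I'll check those once it has moved off toward the lid lug at (408,185).

Request:
{"op": "step_arm", "data": {
  "steps": [
    [[-0.2,0,0],0],
    [[-0.4,0.05,0],0],
    [[-0.6,0.1,0],0],
    [[-0.8,0.2,0],0],
    [[-0.95,0.21,0],0],
    [[-0.95,0.21,0],0]
  ]
}}

```text
time: 34.35
position: [0.4625, -0.2487, 0.3508]
orientation: [-2.144, -2.295, 0.002]
contact_force: [-0.4, 0.5, -0.4]
grip_width: 0.352
finger_force: 0.0
```

Request:
{"op": "step_arm", "data": {
  "steps": [
    [[-0.2,0,0],0],
    [[-0.4,0,0],0],
    [[-0.6,0,0],0],
    [[-0.7,0,0],0],
    [[-0.7,0,0.1],0],
    [[-0.7,0,0.2],0],
    [[-0.7,0,0.2],0],
    [[-0.7,0,0.2],0]
  ]
}}

```text
time: 35.15
position: [0.4719, -0.3834, 0.312]
orientation: [-2.138, -2.3, -0.0]
contact_force: [0.1, -0.1, 0.1]
grip_width: 0.347
finger_force: 0.0
```

```bash
python3 lid.py; python3 -c "
from h import *
plan((*b2w(0,-.173),.234))"
```

```text
top 202 [ 0.502 -0.232  0.107] 0.1104 box [ 0.041 -0.025]
top 197 [ 0.497 -0.17   0.108] 0.1101 box [0.04  0.037]
top 205 [ 0.418 -0.238  0.108] 0.1104 box [-0.044 -0.025]
top 198 [ 0.414 -0.177  0.109] 0.1108 box [-0.043  0.037]
top 200 [0.332 0.279 0.105] 0.105 box [-0.092  0.497]
top 201 [0.334 0.201 0.104] 0.1049 box [-0.095  0.419]
top 195 [0.322 0.124 0.107] 0.105 box [-0.113  0.344]
timer 185 [0.439 0.248 0.061]
top blue 2875 lugcol 715
 lug 51 [-0.007 -0.184  0.226] [ 0.006 -0.164  0.254] [-0.0011 -0.1721  0.2422]
 ang~ 1.9575860691111742
 clip -1 70 [-0.062 -0.169  0.212] [-0.037 -0.158  0.262]
 clip 1 94 [ 0.033 -0.176  0.109] [0.06  0.043 0.26 ]
scene blue 3088 lugcol 663
 lug 42 [-0.005 -0.181  0.226] [ 0.008 -0.16   0.249] [ 0.001  -0.1691  0.238 ]
 ang~ 1.9483447169180792
 clip -1 107 [-0.059 -0.172  0.217] [-0.035 -0.154  0.26 ]
 clip 1 103 [ 0.038 -0.174  0.217] [ 0.062 -0.155  0.259]
wrist blue 30164 lugcol 6684
 lug 894 [-0.008 -0.186  0.225] [ 0.006 -0.163  0.253] [-0.0012 -0.173   0.2427]
 ang~ 1.9620884510427121
 clip -1 1247 [-0.062 -0.169  0.22 ] [-0.036 -0.16   0.262]
 clip 1 1556 [ 0.034 -0.174  0.218] [ 0.061 -0.16   0.261]
t 35.3 p [ 0.473 -0.384  0.314] tilt [ 0.002 -0.002 -1.   ] F [ 0.4 -0.3 -0. ] w 0.35 ff 0.0 turn -0.001
 -> [ 0.473 -0.383  0.234] [ 0.008 -0.     0.4  ]
```

Request:
{"op": "step_arm", "data": {
  "steps": [
    [[0,0,0.15],0],
    [[0,0,0.25],0],
    [[0,0,0.35],0],
    [[0,0,0.4],0],
    [[0,0,0.4],0],
    [[0,0,0.4],0]
  ]
}}

```text
time: 35.9
position: [0.4731, -0.384, 0.2337]
orientation: [2.137, 2.301, -0.0]
contact_force: [-0.9, -1.2, 0.6]
grip_width: 0.354
finger_force: 0.0
```

Request:
{"op": "step_arm", "data": {
  "steps": [
    [[0,0,0],0],
    [[0,0,0],0],
    [[0,0,0],0],
    [[0,0,0],0],
    [[0,0,0],0],
    [[0,0,0],0]
  ],
  "claw": 1
}}

```text
time: 36.5
position: [0.4728, -0.3848, 0.2342]
orientation: [2.137, 2.299, -0.002]
contact_force: [-2.2, -2.3, 7.4]
grip_width: 0.149
finger_force: 61.0
```

```bash
cat > arc.py <<'E'
from h import *
import sys
# arc rows from current angle th0 to th1 relative to grip point at th0; prints x,z units
th0,th1,n=map(float,sys.argv[1:4]);n=int(n)
g=lambda t:np.array([.188*np.cos(t)-.025*np.sin(t),.188*np.sin(t)+.025*np.cos(t)])
plan()
st=read_state();p=np.array(st['position']);d=p[:2]-BC
print('box y',-np.sin(A)*d[0]+np.cos(A)*d[1],'box x',np.cos(A)*d[0]+np.sin(A)*d[1],'expected y',g(th0)[0]-.08,'z',g(th0)[1]+.075-.008)
for t in np.linspace(th0,th1,n+1)[1:]:
    k=(g(t)-g(th0))/.2; print(t.round(3),[k[0].round(3),-k[1].round(3)])
E
python3 arc.py 1.955 0.9 10
```

```text
t 36.5 p [ 0.4728 -0.3848  0.2342] tilt [ 0.001 -0.003 -1.   ] F [-2.2 -2.3  7.4] w 0.149 ff 61.0 turn -0.001
box y -0.17526972316988054 box x -0.0002265022179574333 expected y -0.1736437750292572 z 0.23192375025529177
1.85 [np.float64(0.089), np.float64(-0.045)]
1.744 [np.float64(0.183), np.float64(-0.08)]
1.638 [np.float64(0.28), np.float64(-0.105)]
1.533 [np.float64(0.379), np.float64(-0.119)]
1.428 [np.float64(0.479), np.float64(-0.124)]
1.322 [np.float64(0.579), np.float64(-0.117)]
1.216 [np.float64(0.677), np.float64(-0.1)]
1.111 [np.float64(0.773), np.float64(-0.073)]
1.006 [np.float64(0.866), np.float64(-0.036)]
0.9 [np.float64(0.955), np.float64(0.011)]
```

Request:
{"op": "step_arm", "data": {
  "steps": [
    [[0.044,0,-0.024],0],
    [[0.089,0,-0.045],0],
    [[0.135,0,-0.064],0],
    [[0.183,0,-0.08],0],
    [[0.231,0,-0.094],0],
    [[0.28,0,-0.105],0],
    [[0.329,0,-0.113],0],
    [[0.379,0,-0.119],0],
    [[0.429,0,-0.123],0],
    [[0.479,0,-0.124],0]
  ]
}}

```text
time: 37.5
position: [0.4658, -0.2902, 0.2583]
orientation: [2.136, 2.297, -0.007]
contact_force: [-2.9, -5.2, -0.1]
grip_width: 0.148
finger_force: 60.4
```

```bash
python3 arc.py 1.428 0.9 10
```

```text
t 37.5 p [ 0.4658 -0.2902  0.2583] tilt [ 0.    -0.006 -1.   ] F [-2.9 -5.2 -0.1] w 0.148 ff 60.4 turn -0.001
box y -0.08039089892427484 box x -0.0002365728871343998 expected y -0.0779909797265824 z 0.25664430874018074
1.375 [np.float64(0.05), np.float64(0.002)]
1.322 [np.float64(0.1), np.float64(0.006)]
1.27 [np.float64(0.149), np.float64(0.013)]
1.217 [np.float64(0.199), np.float64(0.023)]
1.164 [np.float64(0.247), np.float64(0.035)]
1.111 [np.float64(0.295), np.float64(0.05)]
1.058 [np.float64(0.342), np.float64(0.068)]
1.006 [np.float64(0.388), np.float64(0.087)]
0.953 [np.float64(0.433), np.float64(0.11)]
0.9 [np.float64(0.476), np.float64(0.134)]
```

Request:
{"op": "step_arm", "data": {
  "steps": [
    [[0.05,0,0.002],0],
    [[0.1,0,0.006],0],
    [[0.149,0,0.013],0],
    [[0.199,0,0.023],0],
    [[0.247,0,0.035],0],
    [[0.295,0,0.05],0],
    [[0.342,0,0.068],0],
    [[0.388,0,0.087],0],
    [[0.433,0,0.11],0],
    [[0.476,0,0.134],0]
  ]
}}

```text
time: 38.5
position: [0.4585, -0.1934, 0.2317]
orientation: [2.137, 2.3, -0.002]
contact_force: [-4.5, -3.3, 5.0]
grip_width: 0.151
finger_force: 64.9
```

```bash
python3 arc.py 0.9 0.4 10;python3 arc.py 0.4 0.0 10
```

```text
t 38.5 p [ 0.4585 -0.1934  0.2317] tilt [ 0.    -0.002 -1.   ] F [-4.5 -3.3  5. ] w 0.151 ff 64.9 turn -0.001
box y 0.01665915747661779 box x -0.00028380803923984876 expected y 0.017279501294197808 z 0.22980570821673346
0.85 [np.float64(0.04), np.float64(0.025)]
0.8 [np.float64(0.079), np.float64(0.053)]
0.75 [np.float64(0.116), np.float64(0.082)]
0.7 [np.float64(0.152), np.float64(0.113)]
0.65 [np.float64(0.186), np.float64(0.146)]
0.6 [np.float64(0.219), np.float64(0.18)]
0.55 [np.float64(0.25), np.float64(0.216)]
0.5 [np.float64(0.279), np.float64(0.254)]
0.45 [np.float64(0.306), np.float64(0.293)]
0.4 [np.float64(0.331), np.float64(0.333)]
t 38.5 p [ 0.4585 -0.1934  0.2317] tilt [ 0.    -0.002 -1.   ] F [-4.5 -3.3  5. ] w 0.151 ff 64.9 turn -0.001
box y 0.01665915747661779 box x -0.00028380803923984876 expected y 0.08342400831482615 z 0.16323717320409842
0.36 [np.float64(0.019), np.float64(0.033)]
0.32 [np.float64(0.036), np.float64(0.067)]
0.28 [np.float64(0.052), np.float64(0.101)]
0.24 [np.float64(0.066), np.float64(0.136)]
0.2 [np.float64(0.079), np.float64(0.172)]
0.16 [np.float64(0.091), np.float64(0.208)]
0.12 [np.float64(0.101), np.float64(0.245)]
0.08 [np.float64(0.11), np.float64(0.281)]
0.04 [np.float64(0.117), np.float64(0.319)]
0.0 [np.float64(0.123), np.float64(0.356)]
```

Request:
{"op": "step_arm", "data": {
  "steps": [
    [[0.04,0,0.025],0],
    [[0.079,0,0.053],0],
    [[0.116,0,0.082],0],
    [[0.152,0,0.113],0],
    [[0.186,0,0.146],0],
    [[0.219,0,0.18],0],
    [[0.25,0,0.216],0],
    [[0.279,0,0.254],0],
    [[0.306,0,0.293],0],
    [[0.331,0,0.333],0]
  ]
}}

```text
time: 39.5
position: [0.4534, -0.1267, 0.164]
orientation: [2.138, 2.302, -0.001]
contact_force: [-3.5, -0.7, 4.0]
grip_width: 0.15
finger_force: 76.9
```

Request:
{"op": "step_arm", "data": {
  "steps": [
    [[0.019,0,0.033],0],
    [[0.036,0,0.067],0],
    [[0.052,0,0.101],0],
    [[0.066,0,0.136],0],
    [[0.079,0,0.172],0],
    [[0.091,0,0.208],0],
    [[0.101,0,0.245],0],
    [[0.11,0,0.281],0],
    [[0.117,0,0.319],0],
    [[0.123,0,0.35],0]
  ]
}}

```text
time: 40.5
position: [0.4517, -0.1035, 0.0932]
orientation: [2.138, 2.3, -0.003]
contact_force: [-4.4, -4.3, 2.2]
grip_width: 0.151
finger_force: 90.5
```

```bash
python3 arc.py 0.0 0 1;
```

```text
t 40.5 p [ 0.4517 -0.1035  0.0932] tilt [-0.    -0.003 -1.   ] F [-4.4 -4.3  2.2] w 0.151 ff 90.5 turn -0.001
box y 0.1068636935858099 box x -0.0002935276260443379 expected y 0.108 z 0.092
0.0 [np.float64(0.0), np.float64(-0.0)]
```

Request:
{"op": "step_arm", "data": {
  "steps": [
    [[0,0,0.005],0],
    [[0,0,0.01],0],
    [[0,0,0.015],0],
    [[0,0,0.015],0],
    [[0,0,0.015],0]
  ]
}}

```text
time: 41.0
position: [0.4517, -0.1031, 0.0906]
orientation: [2.139, 2.301, -0.002]
contact_force: [-2.6, -3.2, 1.2]
grip_width: 0.15
finger_force: 90.6
```

```bash
cat > lidc.py <<'E'
from h import *
for n in('top','scene'):
    s=snapshot(n);P=cloud(s);px=s['pixels'].astype(int)
    c_,s_=np.cos(A),np.sin(A);d=P[...,:2]-BC
    B=np.stack([c_*d[...,0]+s_*d[...,1],-s_*d[...,0]+c_*d[...,1],P[...,2]],-1)
    t=(px[...,2]-px[...,0]>40)&(np.abs(B[...,0])<.09)&(np.abs(B[...,1])<.075)&(abs(B[...,2]-.121)<.04)
    W=B[t]
    if len(W)>50:
        k=np.linalg.lstsq(np.c_[W[:,1],W[:,0],np.ones(len(W))],W[:,2],rcond=None)[0]; print(n,len(W),'slope y',k[0],'z at centre',k[2])
    ora=(px[...,0]-px[...,2]>100)&(px[...,1]<170)&(np.abs(B[...,0])<.09)&(B[...,1]>.03)&(B[...,1]<.2)&(B[...,2]>.02)&(B[...,2]<.3)
    for sg in(-1,1):
        o=B[ora&(B[...,0]*sg>.02)]
        if len(o): print(' clip',sg,len(o),o.min(0).round(3),o.max(0).round(3))
E
python3 lidc.py
```

```text
top 1947 slope y 0.059181208969419134 z at centre 0.12617856850310183
scene 543 slope y 0.029754842411355804 z at centre 0.1258906453764402
 clip -1 97 [-0.059  0.084  0.092] [-0.034  0.126  0.108]
 clip 1 64 [0.037 0.089 0.098] [0.063 0.126 0.108]
```

Request:
{"op": "step_arm", "data": {
  "steps": [
    [[0,0,0.005],0],
    [[0,0,0.01],0],
    [[0,0,0.015],0],
    [[0,0,0.02],0],
    [[0,0,0.025],0],
    [[0,0,0.025],0]
  ]
}}

```text
time: 41.7
position: [0.4516, -0.1026, 0.0858]
orientation: [-2.138, -2.301, 0.001]
contact_force: [-3.6, -2.1, 3.4]
grip_width: 0.155
finger_force: 91.5
```

```bash
python3 lidc.py
```

```text
top 1977 slope y 0.035653907085267646 z at centre 0.12408202321750776
scene 569 slope y 0.023750639833400616 z at centre 0.12418544404108851
 clip -1 99 [-0.059  0.086  0.089] [-0.034  0.126  0.105]
 clip 1 66 [0.037 0.088 0.094] [0.06  0.126 0.103]
```

Request:
{"op": "step_arm", "data": {
  "steps": [
    [[0,0,0.005],0],
    [[0,0,0.01],0],
    [[0,0,0.015],0],
    [[0,0,0.02],0],
    [[0,0,0.025],0],
    [[0,0,0.025],0]
  ]
}}

```text
time: 42.4
position: [0.4516, -0.1023, 0.0807]
orientation: [-2.137, -2.301, -0.0]
contact_force: [-4.2, -1.6, 2.0]
grip_width: 0.149
finger_force: 91.7
```

```bash
python3 lidc.py
```

```text
top 2013 slope y 0.008514247774209232 z at centre 0.12177118530317094
scene 594 slope y 0.00024959395142021073 z at centre 0.12211576417636562
 clip -1 101 [-0.059  0.086  0.083] [-0.033  0.126  0.1  ]
 clip 1 69 [0.037 0.088 0.09 ] [0.062 0.127 0.1  ]
```

Request:
{"op": "step_arm", "data": {
  "steps": [
    [[0,0,0.005],0],
    [[0,0,0.01],0],
    [[0,0,0.015],0],
    [[0,0,0.015],0],
    [[0,0,0.015],0]
  ]
}}

```text
time: 43.0
position: [0.4517, -0.1024, 0.0797]
orientation: [-2.136, -2.303, -0.0]
contact_force: [-9.8, -0.5, 18.3]
grip_width: 0.153
finger_force: 93.4
```

```bash
python3 lidc.py
```

```text
top 2033 slope y 0.005424837748396692 z at centre 0.12158550643767227
scene 597 slope y -0.0045186960979278394 z at centre 0.12185717850983614
 clip -1 101 [-0.059  0.084  0.081] [-0.035  0.125  0.099]
 clip 1 68 [0.037 0.086 0.087] [0.061 0.125 0.098]
```

Request:
{"op": "step_arm", "data": {
  "steps": [
    [[0,0,0],0],
    [[0,0,0],0],
    [[0,0,0],0],
    [[0,0,0],0],
    [[0,0,-0.05],0],
    [[0,0,-0.15],0],
    [[0,0,-0.3],0],
    [[0,0,-0.45],0],
    [[0,0,-0.45],0],
    [[0,0,-0.45],0]
  ],
  "claw": 0.4
}}

```text
time: 44.1
position: [0.4527, -0.1028, 0.1691]
orientation: [2.136, 2.3, 0.002]
contact_force: [-0.1, -0.1, -1.6]
grip_width: 0.3
finger_force: 0.0
```

```bash
python3 lidc.py; python3 -c "
from h import *
plan((*b2w(-.048,.108),.165),(*b2w(.048,.108),.165))"
```

```text
top 1533 slope y 0.004117537249883454 z at centre 0.12168383303014099
scene 1159 slope y -0.004192626344877349 z at centre 0.12179669886095086
 clip -1 111 [-0.06   0.082  0.062] [-0.034  0.127  0.099]
 clip 1 89 [0.037 0.08  0.088] [0.062 0.128 0.099]
t 44.2 p [ 0.4511 -0.1023  0.1672] tilt [-0.001  0.001 -1.   ] F [ 0.1 -0.3  0.3] w 0.296 ff 0.0 turn -0.0
 -> [ 0.404 -0.106  0.165] [-0.001 -0.236  0.011]
 -> [ 0.5   -0.099  0.165] [-0.     0.244  0.011]
```

Request:
{"op": "step_arm", "data": {
  "steps": [
    [[0,-0.1,0],0],
    [[0,-0.238,0],0],
    [[0,-0.238,0],0],
    [[0,-0.238,0],0],
    [[0,-0.238,0.1],0],
    [[0,-0.238,0.2],0],
    [[0,-0.238,0.25],0],
    [[0,-0.238,0.3],0],
    [[0,-0.238,0.34],0]
  ],
  "claw": 1
}}

```text
time: 45.1
position: [0.4049, -0.1064, 0.0995]
orientation: [2.138, 2.302, -0.0]
contact_force: [0.4, 0.0, 2.7]
grip_width: 0.0
finger_force: 1.1
```

Request:
{"op": "step_arm", "data": {
  "steps": [
    [[0,0,0.03],0],
    [[0,0,0.06],0],
    [[0,0,0.09],0],
    [[0,0,0.12],0],
    [[0,0,0.15],0],
    [[0,0,0.16],0],
    [[0,0,0.16],0]
  ]
}}

```text
time: 45.8
position: [0.4039, -0.1059, 0.0674]
orientation: [-2.137, -2.301, 0.001]
contact_force: [-0.2, 0.6, 0.0]
grip_width: 0.002
finger_force: 0.2
```

```bash
python3 lidc.py; python3 -c "
from h import *
plan((*b2w(-.048,.108),.067))"
```

```text
top 2435 slope y 0.0019369264910668 z at centre 0.1216555892373103
 clip 1 31 [0.041 0.08  0.086] [0.059 0.125 0.107]
scene 623 slope y -0.0018897004640070832 z at centre 0.12164995051671769
 clip -1 1 [-0.058  0.094  0.069] [-0.058  0.094  0.069]
 clip 1 91 [0.035 0.084 0.087] [0.06  0.126 0.1  ]
t 45.9 p [ 0.4042 -0.106   0.0678] tilt [-0.  0. -1.] F [ 0.8  0.4 -0.1] w -0.001 ff 0.2 turn -0.001
 -> [ 0.404 -0.106  0.067] [ 0.001 -0.     0.004]
```

Now sweep toward the box (−tool x) to press flat, in small steps.

Request:
{"op": "step_arm", "data": {
  "steps": [
    [[-0.01,0,0.01],0],
    [[-0.02,0,0.01],0],
    [[-0.03,0,0.01],0],
    [[-0.04,0,0.01],0],
    [[-0.04,0,0.01],0]
  ]
}}

```text
time: 46.4
position: [0.405, -0.1145, 0.066]
orientation: [2.138, 2.301, -0.0]
contact_force: [0.3, 0.2, 0.3]
grip_width: 0.004
finger_force: 0.0
```

Request:
{"op": "step_arm", "data": {
  "steps": [
    [[-0.01,0,0],0],
    [[-0.02,0,0],0],
    [[-0.02,0,0],0],
    [[-0.02,0,0],0]
  ]
}}

```text
time: 46.8
position: [0.4051, -0.1159, 0.0659]
orientation: [-2.134, -2.3, -0.007]
contact_force: [-0.1, 7.5, 3.2]
grip_width: 0.003
finger_force: 3.9
```

Request:
{"op": "step_arm", "data": {
  "steps": [
    [[0.05,0,0],0],
    [[0.05,0,-0.1],0],
    [[0.05,0,-0.3],0],
    [[0.05,0,-0.5],0],
    [[0.05,0.1,-0.5],0],
    [[0.05,0.3,-0.5],0],
    [[0.05,0.48,-0.5],0],
    [[0.05,0.48,-0.5],0],
    [[0.05,0.48,-0.5],0]
  ]
}}

```text
time: 47.7
position: [0.5003, -0.1009, 0.1656]
orientation: [-2.137, -2.302, 0.002]
contact_force: [-0.3, 0.4, -0.8]
grip_width: -0.002
finger_force: 0.0
```

```bash
python3 lidc.py; python3 -c "
from h import *
plan((*b2w(.048,.108),.1),(*b2w(.048,.108),.066))"
```

```text
top 1731 slope y 0.008349510267286817 z at centre 0.1216865200548142
scene 1296 slope y -0.0023980228710834875 z at centre 0.12184235806530555
 clip -1 122 [-0.059  0.082  0.058] [-0.034  0.092  0.1  ]
 clip 1 90 [0.037 0.082 0.088] [0.061 0.127 0.1  ]
t 47.8 p [ 0.4989 -0.1007  0.1654] tilt [-0.002  0.    -1.   ] F [-0.7  0.7 -0.5] w 0.004 ff 0.0 turn -0.001
 -> [ 0.5   -0.099  0.1  ] [0.01  0.006 0.327]
 -> [ 0.5   -0.099  0.066] [0.01  0.007 0.497]
```

Request:
{"op": "step_arm", "data": {
  "steps": [
    [[0.01,0,0.1],0],
    [[0.01,0,0.2],0],
    [[0.01,0,0.25],0],
    [[0.01,0,0.3],0],
    [[0.01,0,0.34],0],
    [[0.01,0,0.38],0],
    [[0.01,0,0.42],0],
    [[0.01,0,0.46],0],
    [[0.01,0,0.495],0],
    [[0.01,0,0.495],0]
  ]
}}

```text
time: 48.8
position: [0.499, -0.0987, 0.0655]
orientation: [-2.136, -2.3, 0.002]
contact_force: [-0.5, -0.2, 0.6]
grip_width: 0.003
finger_force: 0.0
```

Request:
{"op": "step_arm", "data": {
  "steps": [
    [[-0.01,0,0],0],
    [[-0.02,0,0],0],
    [[-0.03,0,0],0],
    [[-0.04,0,0],0],
    [[-0.05,0,0],0],
    [[-0.06,0,0],0],
    [[-0.06,0,0],0]
  ]
}}

```text
time: 49.5
position: [0.5009, -0.1087, 0.0671]
orientation: [-2.134, -2.3, -0.008]
contact_force: [0.0, 8.2, 3.4]
grip_width: -0.001
finger_force: 4.2
```

Pressed flat. Back off, rise clear and check.

Request:
{"op": "step_arm", "data": {
  "steps": [
    [[0.05,0,0],0],
    [[0.1,0,-0.1],0],
    [[0.1,0,-0.3],0],
    [[0.15,0,-0.5],0],
    [[0.35,-0.1,-0.7],0],
    [[0.5,-0.2,-0.9],0],
    [[0.5,-0.2,-0.9],0],
    [[0.5,-0.2,-0.9],0],
    [[0.5,-0.2,-0.9],0]
  ]
}}

```text
time: 50.4
position: [0.4538, -0.0146, 0.246]
orientation: [2.137, 2.302, -0.001]
contact_force: [-0.4, -0.9, -1.1]
grip_width: 0.003
finger_force: 0.0
```

```bash
python3 lidc.py; python3 - <<'E'
from h import *
plan()
s=snapshot('scene');cv2.imwrite('pics/end.png',cv2.resize(s['pixels'][60:320,100:400][...,::-1],None,fx=2.3,fy=2.3,interpolation=cv2.INTER_CUBIC))
P=cloud(snapshot('top'))
T=P[(P[...,2]>.02)&(P[...,2]<.08)&(np.hypot(P[...,0]-.437,P[...,1]-.247)<.07)];print(len(T),T.min(0),T.max(0))
E
```

```text
top 3241 slope y 0.00026615894560443786 z at centre 0.12151451027794313
 clip -1 20 [-0.061  0.08   0.021] [-0.038  0.089  0.102]
 clip 1 20 [0.032 0.081 0.056] [0.058 0.089 0.1  ]
scene 1407 slope y -0.006983472682792275 z at centre 0.12177190158365116
 clip -1 122 [-0.059  0.084  0.057] [-0.034  0.094  0.1  ]
 clip 1 107 [0.038 0.083 0.058] [0.06  0.093 0.1  ]
t 50.5 p [ 0.4533 -0.0148  0.245 ] tilt [-0.003 -0.    -1.   ] F [-0.3  0.2  0.5] w -0.001 ff 0.0 turn -0.001
359 [0.40683403 0.21679856 0.02057815] [0.47166024 0.27936353 0.07198611]
```

View pics/end.png

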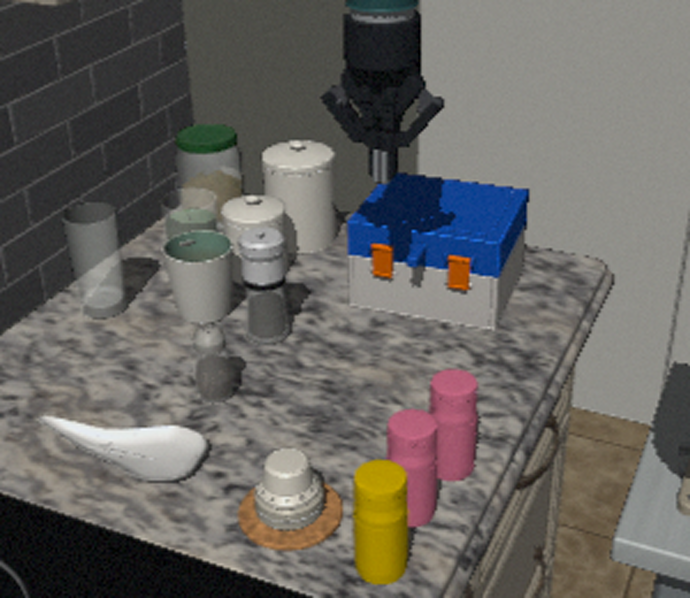

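The box is closed at (437,250) with both orange clips flat at (381,260) and (458,272). The timer stands on the mat at (290,500), and nothing else has moved.

```bash
python3 -c "
from rig import hand_in
print(hand_in())"
```

```text
the job is handed in; nothing more can be done
None
```

The job is handed in: all four green-capped jars stand in the box, the lid is closed with both clips flat, and the egg timer stands on the cork mat about 2 mm off centre. The hand-in call gave no verdict.

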